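# Clip a hook-on wire basket beside the egg basket in the boiling pan

### The job

Take the small wire basket with the red grip from the tray and hook its bent lip over the long rim of the steel pan that faces the robot, basket inside, in the free space to the right of the egg basket (black grip) that already hangs there. With the lip hooked but not yet pressed down, slide it left along the rim until it rests snugly against the egg basket, without shoving the egg basket along, so that a third basket will still fit; then press it down firmly but gently until the sprung lip snaps under the rolled rim and the hook sits fully home on the rim, and let go. Leave everything else as it stands.

Things in the scene. Friction and masses are not known exactly. Their poses are not given: they have to be found in the camera images.
- basket: The loose wire basket with the red grip, about 0.2 kg, upright on the white tray: an open steel wire box 62 (x) x 76 (y) x 78 (z) mm, origin at the centre of its underside, z up. Its hook is at its -x side: a bridge 40 mm wide reaches out from the wall (outer face at x = -31 mm), and at the bridge's outer end a sprung lip 40 mm wide hangs down, leaving a mouth for the rim between wall and lip.
- basket_grip (a point): Centre of the red grip: an upright plate on top of the bridge, 9 mm thick (basket x), 34 mm wide (y), from 82 to 128 mm above the basket's underside. This point is 35.5 mm in -x from the basket's origin and 108 mm above it. Pinch it from above, fingers closing along the basket's x, with about 90 N; a weaker grip lets it slip under load.
- basket_hook (a point): Point on the underside of the bridge that lies on the crest of the rim when home: 35 mm in -x from the basket's origin, 80 mm above it; axes as the basket's. Home: 0 mm above pan_rim's level, 0 to 1.5 mm inside it (+x). Hooked but not yet pressed down: 10 to 17 mm above that level; the flared foot first rubs the rim at about 10 mm (drawn back) to 15 mm (2.5 mm inside).
- basket_crimp (a point): Middle of the lip's round crimp, 5 mm in -x from basket_hook and 9.4 mm below it. It leaves 6 mm of mouth for the 8 mm rim: the sprung lip (1.5 N per mm) gives way, for 5 to 13 N of downward push, if the basket is drawn back till its wall touches the rim's inside (else far more). It snaps in under the rim, then the bridge meets the rim as a firm stop; over 15 N strains the clip.
- basket_lip (a point): Tip of the lip, at its foot, flared outwards by 26 degrees: 10 mm in -x from basket_hook and 25 mm below it; the mouth is 13.5 mm wide there.
- pan_rim (a point): Middle of the crest of the pan's long rim that faces the robot; x points square into the pan, y along the rim to the left, z up. The rim is a rolled bead 8 mm thick, its inside flush with the wall's inner face, 4 mm in +x from this point; straight from y = -120 to +120 mm. Lower the basket with basket_hook about 2.5 mm inside (x = +2.5 mm), so that neither wall nor lip lands on the rim.
- rim_free (a point): Point on the same crest 75 mm to the right (-y) of pan_rim: a basket whose hook is over it is always clear of the egg basket and of the pan's end.
- pan: Heavy steel pan on the back hot plates; does not move. Inside 150 (x) x 300 (y) x 106 mm; origin under its centre, crest 110 mm above. Left in it, home on the same rim, hangs the egg basket: same size, black grip, two eggs, centre 25 to 75 mm left (+y) of pan_rim; where exactly is not measured: see or feel it. Its clip holds it against 8 N sideways. Touching baskets have centres 76 mm apart.
- dish: Small fluted clear glass dish, 69 mm across, 38 mm high, loose, on the left part of the tray; origin at the centre of its underside. Not to be disturbed.
- spice: Spice jar with a green cap, 46 mm across, 106 mm high, loose, on the worktop to the right of the hob; origin at the centre of its underside. Not to be disturbed.
- shaker: Glass salt shaker with a grey top, 44 mm across, 90 mm high, loose, on the worktop to the right of the hob; origin at the centre of its underside. Not to be disturbed.

How it is judged:
By the outcome, as a careful person would: the job done as asked, in the order asked, and still so for the second after the job is handed in, with the robot touching nothing.
It also fails if it takes over 67 s, if anything falls off the work surface, if the arm or the gripper's body presses on something with over 40 N, if the wrist force passes 120 N, or if a joint passes its speed limit or range.

### The arm

A 6-joint arm with a two-finger parallel gripper is mounted at the origin on a cart in front of the work surface, level with it; the furniture and walls round the work are solid. World frame = base frame: x ahead of the robot, y to its left, z up, the work surface at z = 0. Lengths are in m, angles in rad, forces in N, time in s.
With the tool pointing down it reaches from about 0.375 to 0.975 m from the base axis. Payload 3.8 kg.
Tool frame: the origin (TCP) lies midway between the tips of the shut fingers; the grasp point (between the pads) lies 19 mm behind it; z points along the fingers, y is the line along which they close (so a half turn about z gives the same grasp; the last joint's range is limited). The gripper opens to 85 mm and grips with 20 to 120 N. Pads are 22 mm wide; open, the fingers measure 114 mm over their backs; the gripper's body (76 mm by 85 mm) begins 54 mm behind the grasp point. The pads swing forward as they close: fully open they stand 13 mm farther back than shut.
Start: joints at [-1.165, 0.264, 1.604, -0, 1.274, -0.037], TCP at [0.289, -0.61, 0.231] pointing down, gripper open.
Joint ranges: [-2.63, 2.63], [-0.94, 2.18], [0.31, 2.57], [-1.31, 4.45], [0, 2.66], [-2.55, 2.55]. Speed limits (rad/s): [2.57, 2.57, 3.14, 3.14, 3.14, 3.14].

### API

Orientations are given as a rotation vector (axis times angle).
In Python, from workcell import bot gives the robot as it stands.
- The arm moves only by the tool servo_tool, never from a script. Its argument "series" is a list of rows, each a list of 7 numbers: the shift along the world's x, y, z in units of 0.15 m (1.0 is 0.15 m), then the turn, a rotation vector about the world's x, y, z in units of 180 degrees (1.0 is 180 degrees), then the closure, from 0 (fully open) to 1 (shut). A call has 1 to 20 rows; each row is the pose to reach, as a shift and turn from the pose commanded when the call began, turning the shorter way round; what a row does not reach only later rows make up. A row lasts 1/10 s, in which the tool goes at most 50 mm and 8.59 degrees, less where a joint would pass 70% of its speed; a pose out of reach is approached as far as the arm can. A call with a number of a shift or a turn outside -1 to 1 is refused whole. A call with a gripper value outside its range is refused whole. The fingers move at their own pace and stop on an object; "newtons" is the grip in N (left out, the last holds). Time passes only in rows, so rows that repeat a pose let the fingers close. It gives the time, the measured TCP pose, the force, the opening and the grip force at its end, in the units of the state.
- bot.read_state(): the state, without advancing time (a new reading comes with each control period).
- bot.read_camera(name): name is "scene" or "top" or "wrist"; returns the picture (480x640x3 uint8, red, green, blue); there is no depth.
- bot.camera_info(name): a dict with "vertical_fov" (degrees; the focal length in pixels is half the picture's height over the tangent of half this angle, whatever the lens; pixels are square), "cx", "cy" (the principal point, pixels), "R" (3x3) and "t" (3): a world point X has camera coordinates R X + t. Camera axes: x right, y down, z forward; pixel columns grow to the right and rows downward; lengths in m; the calibration is good to about 2 mm. A picture is of the moment at which its call begins: read the wrist's pose just before it. camera_info takes no time and is no camera call; for the wrist camera it gives the pose at the moment of the call.
- bot.finish_job(): hands the job in; it is judged then, once.
Trained networks look in the newest picture that a camera, given by its name, has taken for a name from the list of things; names that differ only in an ending like _2 or _b are one class to them, and where a whole thing is asked for, a point or a joint stands for the part that bears it (a point fixed in the world has none). Each returns a list of dicts, best first, with "score" (0 to 1); they miss things now and then, are a little off and sometimes report something else, mostly with a low value. They report only what shows in the picture. A call takes as long as a camera call.
- bot.recognise(target, camera): "box" ([left, top, right, bottom] as shares, 0 to 1, of the picture: columns of its width, rows of its height, round what is visible of it).
- bot.trace(target, camera): "mask" (480x640 bool, what is visible of it) and "box" ([left, top, right, bottom] as shares, 0 to 1, of the picture: columns of its width, rows of its height, round what is visible of it).
- bot.mark_of(target, camera): "at" ([row, column] as shares, 0 to 1, of the picture: columns of its width, rows of its height: a listed point, or the origin of a listed thing).
The state is a dict: "time": time; "q": joint angles; "joint_vel": joint speeds; "joint_torque": joint torques, N m; "tool_pos": TCP position; "tcp_rot": TCP orientation; "wrist_force": force on the tool from outside, world axes, zero at the start; "torque": the same for the moment, N m; "width": opening from 0.0 (shut) to 1.0 (fully open); "grip_force": force on a finger pad.
Only numpy, scipy, OpenCV 4.12 (cv2) and the standard library are available. Lean on these libraries where they do the work, as an engineer would, in place of code of your own. Each camera call takes 0.05 s, during which the arm holds its last target. There are 200 camera calls.

## Working session

There is one attempt and no reset: what is moved stays moved. The work goes in short steps, Python scripts to look and compute and a tool call to move; the robot and the scene stay as the last step left them, time stands still between calls to the robot, and variables do not carry over. Pictures are saved under pics/ and viewed, at most 14 in all, crops included, and the job is handed in when it is done.

Besides the shell and the picture viewer there is one more tool, called after "Emit:" as a command line: name --pt "numbers of a row" for each row, then --argument value for the rest. servo_tool: Moves the arm, as the interface text tells. Shifts and turns lie within -1 to 1; 1 stands for 0.15 m of shift or 180 degrees of turn. Its arguments: {"type":"object","properties":{"series":{"type":"array","items":{"type":"array","items":{"type":"number"}}},"newtons":{"type":"number"}},"required":["series"]}

```bash
mkdir -p pics
cat > h.py <<'E'
import numpy as np, cv2
from workcell import bot
def K(n):
    i=bot.camera_info(n); f=240/np.tan(np.radians(i["vertical_fov"])/2)
    return f,i["cx"],i["cy"],np.array(i["R"]),np.array(i["t"])
def ray(n,rc,k=None):
    f,cx,cy,R,t=k or K(n); r,c=rc[0]*480,rc[1]*640
    d=R.T@np.array([(c-cx)/f,(r-cy)/f,1]); return -R.T@t,d/np.linalg.norm(d)
def tri(rays):
    A=sum(np.eye(3)-np.outer(d,d) for o,d in rays); b=sum((np.eye(3)-np.outer(d,d))@o for o,d in rays)
    return np.linalg.solve(A,b)
def atz(o,d,z): return o+d*(z-o[2])/d[2]
def proj(n,X,k=None):
    f,cx,cy,R,t=k or K(n); p=R@np.array(X)+t; return f*p[0]/p[2]+cx,f*p[1]/p[2]+cy
def snap(n,name): im=bot.read_camera(n); cv2.imwrite(f"pics/{name}.png",im[:,:,::-1]); return im
E
python3 - <<'E'
from h import *
np.set_printoptions(precision=4,suppress=True)
s=bot.read_state(); print(s)
for n in("scene","top","wrist"):
    snap(n,n+"0"); k=K(n); print(n,k[0],k[1:3],-k[3].T@k[4],k[3])
    if n=="wrist": continue
    for t in("basket","basket_grip","basket_hook","basket_lip","pan_rim","rim_free","pan","dish","spice","shaker"):
        for m in bot.mark_of(t,n)[:2]: print(t,round(m["score"],2),np.array(m["at"])*[480,640], *ray(n,m["at"],k))
E
```

```text
{'time': 0.0, 'q': array([-1.1649,  0.2648,  1.6054,  0.    ,  1.2737, -0.0369]), 'joint_vel': array([ 0.0005, -0.0001,  0.0006,  0.0019,  0.0021,  0.0002]), 'joint_torque': array([  0.    , -51.5116, -36.7316,  -0.0002,   0.0129,   0.    ]), 'tool_pos': array([ 0.2889, -0.6092,  0.2299]), 'tcp_rot': array([-3.0628, -0.6894,  0.0006]), 'wrist_force': array([ 0.0211, -0.5396,  0.692 ]), 'torque': array([-0.0382,  0.0127, -0.0404]), 'grip_force': 0.0, 'width': 0.9977237730018794}
scene 530.0747794274425 (317.0143776972459, 239.23445096319432) [-0.0523 -0.5332  0.6012] [[ 0.5829 -0.8124 -0.0125]
 [-0.4805 -0.3323 -0.8116]
 [ 0.6552  0.4791 -0.584 ]]
basket 0.81 [295.584 299.712] [-0.0523 -0.5332  0.6012] [ 0.5815  0.4675 -0.6658]
basket_grip 0.93 [254.016 274.496] [-0.0523 -0.5332  0.6012] [ 0.5929  0.5331 -0.6035]
basket_hook 0.66 [266.592 279.808] [-0.0523 -0.5332  0.6012] [ 0.5873  0.5171 -0.6227]
basket_hook 0.57 [273.6  280.32] [-0.0523 -0.5332  0.6012] [ 0.5811  0.5116 -0.633 ]
basket_lip 0.92 [283.392 278.72 ] [-0.0523 -0.5332  0.6012] [ 0.5696  0.5071 -0.6468]
pan_rim 0.86 [179.
[... 1107 characters left out ...]
0.0835  1.1528] [ 0.0166 -0.0291 -0.9994]
pan_rim 0.73 [202.992 201.408] [ 0.3981 -0.0835  1.1528] [ 0.1598  0.1748 -0.9715]
rim_free 0.57 [201.216 247.488] [ 0.3981 -0.0835  1.1528] [ 0.1632  0.102  -0.9813]
pan 0.94 [174.   211.52] [ 0.3981 -0.0835  1.1528] [ 0.2056  0.1576 -0.9659]
dish 0.83 [308.304 230.4  ] [ 0.3981 -0.0835  1.1528] [-0.009   0.1316 -0.9913]
spice 0.65 [253.584 421.888] [ 0.3981 -0.0835  1.1528] [ 0.0731 -0.1785 -0.9812]
shaker 0.85 [237.408 398.912] [ 0.3981 -0.0835  1.1528] [ 0.1003 -0.1427 -0.9847]
wrist 423.6697968701633 (316.6568014926852, 236.38107721401528) [ 0.3538 -0.5793  0.3736] [[ 0.4273 -0.9041  0.0004]
 [-0.8673 -0.4098  0.2825]
 [-0.2553 -0.1211 -0.9593]]
```

View pics/scene0.png

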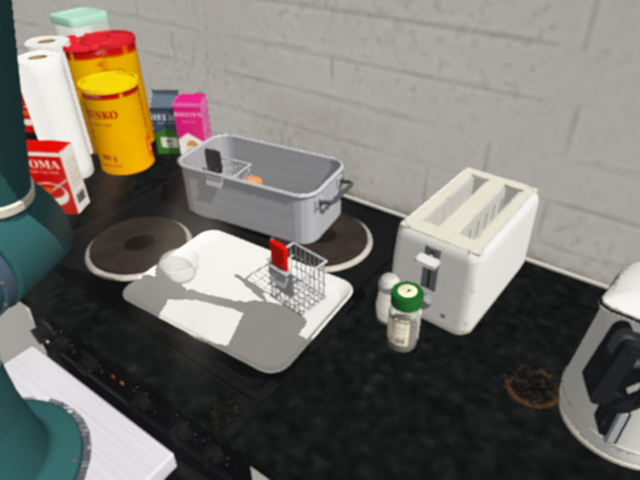

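View pics/top0.png

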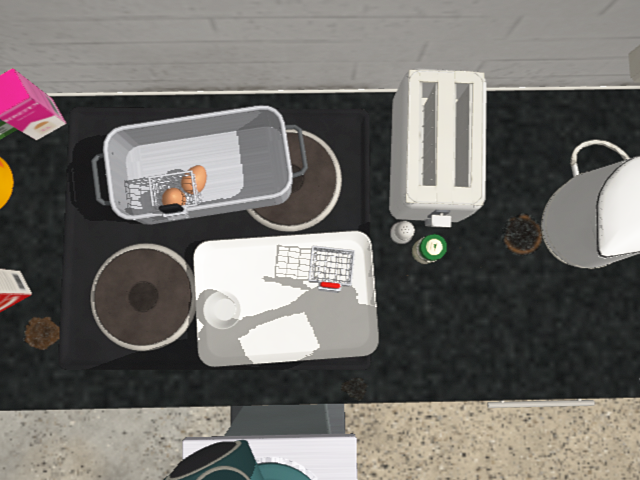

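Run:
```python
from h import *
np.set_printoptions(precision=4,suppress=True)
k={n:K(n) for n in("scene","top")}
P={}
for n in k: bot.read_camera(n)
for t in("basket","basket_grip","basket_hook","basket_lip","pan_rim","rim_free","pan","dish","spice","shaker"):
    R=[]
    for n in k:
        ms=bot.mark_of(t,n)
        if t=="rim_free" and n=="scene": ms=[m for m in ms if m["at"][0]<.45]
        if ms: R.append(ray(n,ms[0]["at"],k[n]))
    if len(R)==2: p=tri(R); print(t,p,[np.linalg.norm(np.cross(p-o,d)) for o,d in R])
```

```text
basket [ 0.4636 -0.1183  0.0159] [np.float64(0.0026744380588378126), np.float64(0.002674438058837655)]
basket_grip [ 0.4235 -0.1114  0.1183] [np.float64(0.0035626068226438097), np.float64(0.0035626068226438374)]
basket_hook [ 0.4246 -0.1125  0.0937] [np.float64(0.00040493757989263995), np.float64(0.000404937579892561)]
basket_lip [ 0.4144 -0.1104  0.0683] [np.float64(2.69181093694229e-05), np.float64(2.691810936956937e-05)]
pan_rim [0.5672 0.103  0.1133] [np.float64(0.0006932196816753119), np.float64(0.0006932196816754451)]
rim_free [0.6406 0.0986 0.0593] [np.float64(0.011072095212775294), np.float64(0.011072095212775381)]
pan [0.6424 0.1134 0.0001] [np.float64(0.0015000979996322417), np.float64(0.001500097999632107)]
spice [ 0.4906 -0.2961 -0.0105] [np.float64(0.001791708092046951), np.float64(0.0017917080920469275)]
shaker [ 0.5221 -0.2541 -0.0144] [np.float64(0.00024679680422515677), np.float64(0.00024679680422522924)]
```

The scene view shows the pan at the back, with the egg basket's black grip at about (213,160), the red grip at (280,252) and the dish at (180,265). The top view shows the red grip at (330,285) and the pan's near rim running from (120,218) to (285,197), so the pan is yawed about 7° and the basket about −5°. I'll move above the basket for a wrist look.

Emit:
servo_tool --pt "0.25 0.33 0.1 0 0 0.048 0" --pt "0.3 0.66 0.2 0 0 0.096 0" --pt "0.3 1 0.2 0 0 0.143 0" --pt "0.3 1 0.2 0 0 0.143 0"

```text
time: 2.65
tool_pos: [0.3348, -0.4562, 0.262]
tcp_rot: [-2.831, -1.362, -0.002]
wrist_force: [0.6, 0.1, -0.3]
width: 1.003
grip_force: 0.0
```

Emit:
servo_tool --pt "0.1 0.33 0 0 0 0.048 0" --pt "0.2 0.66 0 0 0 0.096 0" --pt "0.3 1 0 0 0 0.143 0" --pt "0.3 1 0 0 0 0.143 0"

```text
time: 3.05
tool_pos: [0.38, -0.306, 0.2613]
tcp_rot: [-2.456, -1.958, -0.002]
wrist_force: [-0.3, -0.9, -0.5]
width: 1.001
grip_force: 0.0
```

Emit:
servo_tool --pt "0.1 0.33 0 0 0 0.042 0" --pt "0.2 0.66 0 0 0 0.042 0" --pt "0.28 0.95 0 0 0 0.042 0" --pt "0.28 0.95 0 0 0 0.042 0" --pt "0.28 0.95 0 0 0 0.042 0"

```text
time: 3.55
tool_pos: [0.4217, -0.1674, 0.2615]
tcp_rot: [2.325, 2.111, -0.001]
wrist_force: [-1.2, -0.8, -0.7]
width: 1.003
grip_force: 0.0
```

Run:
```python
from h import *
np.set_printoptions(precision=4,suppress=True)
s=bot.read_state(); print(s["time"],s["tool_pos"],s["tcp_rot"],s["q"],s["wrist_force"])
kw=K("wrist"); snap("wrist","wrist1"); k={"wrist":kw}
for t in("basket","basket_grip","basket_hook","basket_lip","pan_rim","rim_free"):
    for m in bot.mark_of(t,"wrist")[:2]: print(t,round(m["score"],2),np.array(m["at"])*[480,640],[atz(*ray("wrist",m["at"],kw),z) for z in (.0125,.12,.113,.0925)])
for n in("top",):
    bot.read_camera(n); k[n]=K(n)
# grip yaw by mask, top edge at z=.14
for n in("wrist","top"):
    ms=bot.trace("basket_grip",n)
    for m in ms[:2]: print(n,m["score"],np.array(m["box"])*[640,480,640,480],m["mask"].sum())
    im=bot.read_camera(n).astype(int); red=(im[...,0]>130)&(im[...,1]<70)&(im[...,2]<70)
    c=cv2.findContours(red.astype(np.uint8),0,1)[0]; c=max(c,key=cv2.contourArea)
    b=cv2.boxPoints(cv2.minAreaRect(c)); print(b)
    X=np.array([atz(*ray(n,(p[1]/480,p[0]/640),k[n]),.14)[:2] for p in b]); print(X)
    for i in range(2): e=X[i+1]-X[i]; print(np.linalg.norm(e),np.degrees(np.arctan2(e[1],e[0])))
```

```text
3.55 [ 0.4217 -0.1674  0.2615] [ 2.325   2.1111 -0.0011] [-0.4319 -0.1853  2.0142 -0.0011  1.3119 -0.3353] [-1.1624 -0.7777 -0.7203]
basket 0.83 [134.688 352.384] [array([ 0.4585, -0.1194,  0.0125]), array([ 0.4502, -0.113 ,  0.12  ]), array([ 0.4507, -0.1134,  0.113 ]), array([ 0.4523, -0.1146,  0.0925])]
basket_grip 0.74 [137.424 312.576] [array([ 0.4226, -0.1183,  0.0125]), array([ 0.4242, -0.1122,  0.12  ]), array([ 0.4241, -0.1126,  0.113 ]), array([ 0.4238, -0.1137,  0.0925])]
basket_hook 0.85 [136.416 317.312] [array([ 0.4269, -0.1179,  0.0125]), array([ 0.4273, -0.1118,  0.12  ]), array([ 0.4273, -0.1122,  0.113 ]), array([ 0.4272, -0.1134,  0.0925])]
basket_lip 0.82 [132.816 301.312] [array([ 0.413 , -0.1133,  0.0125]), array([ 0.4172, -0.1085,  0.12  ]), array([ 0.4169, -0.1088,  0.113 ]), array([ 0.4161, -0.1098,  0.0925])]
wrist 0.8 [298.112  80.112 409.408 192.912] 7721
[[308. 114.]
 [321. 114.]
 [321. 166.]
 [308. 166.]]
[[ 0.4231 -0.0971]
 [ 0.4308 -0.0979]
 [ 0.4279 -0.1287]
 [ 0.4199 -0.1279]]
0.0077732472139927095 -5.594171957161302
0.030908261279634607 -95.42709009936631
top 0.67 [308.096 249.792 333.568 291.12 ] 298
[[ -0. 294.]
 [  7. 294.]
 [  7. 301.]
 [  0. 301.]]
[[0.4192 0.4277]
 [0.419  0.4163]
 [0.4075 0.4159]
 [0.4077 0.4273]]
0.01139121983859709 -91.04892011313339
0.01143270815625105 -178.12380995931716
```

View pics/wrist1.png

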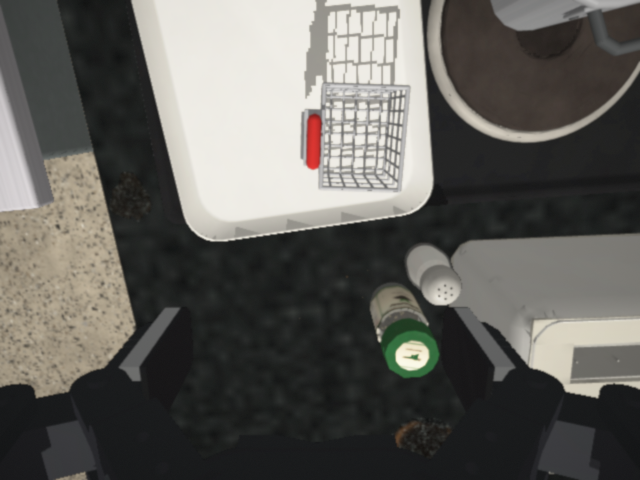

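The wrist view shows the red grip at (314,141), aligned with the tool's yaw to within a degree. I'll go above it, descend and grasp.

Emit:
servo_tool --pt "0.019 0.33 0 0 0 0 0" --pt "0.019 0.366 -0.2 0 0 0 0" --pt "0.019 0.366 -0.45 0 0 0 0.2" --pt "0.019 0.366 -0.45 0 0 0 0.2"

```text
time: 4.55
tool_pos: [0.4201, -0.1108, 0.1889]
tcp_rot: [-2.32, -2.106, 0.008]
wrist_force: [-0.9, 0.1, -1.1]
width: 0.799
grip_force: 0.0
```

Run:
```python
from h import *
np.set_printoptions(precision=4,suppress=True)
s=bot.read_state(); print(s["time"],s["tool_pos"],s["width"])
R={}
for n in("wrist","top","scene"):
    k=K(n); bot.read_camera(n)
    for t in("basket_grip","basket_hook","basket_lip","basket"):
        ms=bot.mark_of(t,n)
        if ms and ms[0]["score"]>.5: R.setdefault(t,[]).append(ray(n,ms[0]["at"],k))
for t,r in R.items(): p=tri(r); print(t,len(r),p,np.array([np.linalg.norm(np.cross(p-o,d)) for o,d in r]))
```

```text
4.55 [ 0.4201 -0.1108  0.1889] 0.7986386193467824
basket_grip 2 [ 0.4235 -0.111   0.1229] [0.0017 0.0017]
basket_hook 2 [ 0.4237 -0.1122  0.0867] [0.0033 0.0033]
basket_lip 2 [ 0.4146 -0.1103  0.0678] [0.0026 0.0026]
basket 2 [ 0.4599 -0.1212  0.0168] [0.0019 0.0019]
```

Emit:
servo_tool --pt "0 -0.008 -0.25 0 0 0 0.2" --pt "0 -0.008 -0.45 0 0 0 0.3" --pt "0 -0.008 -0.6 0 0 0 0.3" --pt "0 -0.008 -0.6 0 0 0 0.3" --pt "0 -0.008 -0.6 0 0 0 0.3"

```text
time: 5.8
tool_pos: [0.4239, -0.1137, 0.1038]
tcp_rot: [-2.327, -2.11, 0.001]
wrist_force: [0.2, 0.2, 0.1]
width: 0.7
grip_force: 0.0
```

Run:
```python
from h import *
s=bot.read_state(); print(s["time"],s["tool_pos"],s["wrist_force"],s["width"]); snap("wrist","wrist2")
```

```text
5.8 [ 0.42392174 -0.11365178  0.10384977] [0.15557279 0.24825668 0.09233933] 0.6997353588324882
```

View pics/wrist2.png

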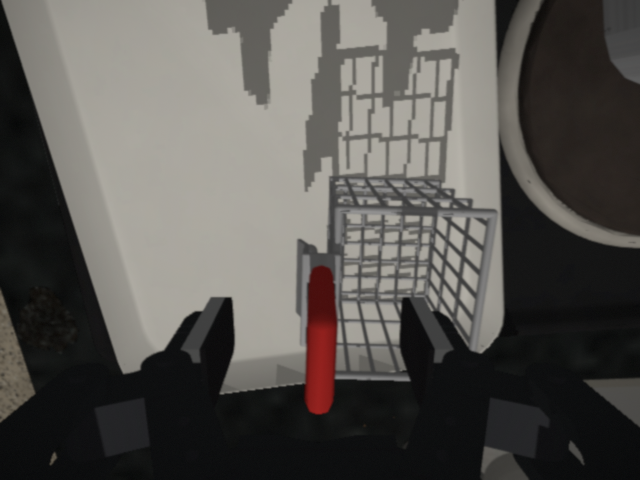

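The red grip (col 320) sits centred between the pads (cols 232 and 402). I'll close.

Emit:
servo_tool --pt "0 0 0 0 0 0 0.6" --pt "0 0 0 0 0 0 0.8" --pt "0 0 0 0 0 0 1" --pt "0 0 0 0 0 0 1" --pt "0 0 0 0 0 0 1" --pt "0 0 0 0 0 0 1" --pt "0 0 0 0 0 0 1" --newtons 90

```text
time: 6.55
tool_pos: [0.4249, -0.114, 0.1048]
tcp_rot: [2.326, 2.109, 0.001]
wrist_force: [0.0, -1.3, 4.6]
width: 0.092
grip_force: 88.4
```

Emit:
servo_tool --pt "0 0 0.1 0 0 0 1" --pt "0 0 0.3 0 0 0 1" --pt "0 0 0.6 0 0 0 1" --pt "0 0 0.9 0 0 0 1" --pt "0 0 0.9 0 0 0 1" --pt "0 0 0.9 0 0 0 1"

```text
time: 7.15
tool_pos: [0.4245, -0.1138, 0.2396]
tcp_rot: [2.326, 2.109, 0.002]
wrist_force: [-0.5, 0.8, -1.8]
width: 0.094
grip_force: 87.8
```

Run:
```python
from h import *
np.set_printoptions(precision=4,suppress=True)
R={}
for n in("wrist","top","scene"):
    k=K(n); snap(n,n+"3")
    for t in("basket_grip","basket_hook","basket_lip","pan_rim","rim_free","pan"):
        ms=bot.mark_of(t,n)
        if t=="rim_free" and n=="scene": ms=[m for m in ms if m["at"][0]<.45]
        if ms and ms[0]["score"]>.5: R.setdefault(t,[]).append(ray(n,ms[0]["at"],k)); print(n,t,round(ms[0]["score"],2),np.array(ms[0]["at"])*[480,640])
for t,r in R.items():
    if len(r)>1: p=tri(r); print(t,len(r),p,np.array([np.linalg.norm(np.cross(p-o,d)) for o,d in r]))
k=K("top"); m=bot.trace("pan","top")[0]; M=m["mask"]; print(m["score"],np.array(m["box"])*[640,480,640,480])
pts=[(c,np.where(M[:,c])[0].max()) for c in range(135,270) if M[:,c].any()]
X=np.array([atz(*ray("top",((r+.5)/480,(c+.5)/640),k),.109)[:2] for c,r in pts])
import numpy.polynomial.polynomial as P
c=P.polyfit(X[:,1],X[:,0],1); res=X[:,0]-P.polyval(X[:,1],c); keep=abs(res)<.002; c=P.polyfit(X[keep,1],X[keep,0],1)
print("outer edge x=",c,"yaw",np.degrees(np.arctan(-c[1])),keep.sum(),np.std(res[keep]))
im=cv2.imread("pics/top3.png")[80:260,80:340]; cv2.imwrite("pics/top3c.png",cv2.resize(im,None,fx=3,fy=3,interpolation=cv2.INTER_CUBIC))
```

```text
wrist basket_grip 0.74 [334.416 317.312]
wrist basket_hook 0.74 [297.792 320.   ]
wrist basket_lip 0.67 [271.92 296.32]
top pan_rim 0.78 [200.688 201.984]
top rim_free 0.73 [201.024 246.912]
top pan 0.6 [172.8   206.912]
scene basket_grip 0.66 [172.512 274.688]
scene basket_hook 0.94 [196.32  273.472]
scene basket_lip 0.94 [210.816 268.928]
scene pan_rim 0.72 [176.784 238.784]
scene rim_free 0.96 [188.208 270.528]
scene pan 0.72 [209.184 268.608]
basket_grip 2 [ 0.4253 -0.1136  0.257 ] [0.0012 0.0012]
basket_hook 2 [ 0.4238 -0.1141  0.222 ] [0.0022 0.0022]
basket_lip 2 [ 0.4144 -0.1106  0.2013] [0.0011 0.0011]
pan_rim 2 [0.5721 0.1025 0.1162] [0.0007 0.0007]
rim_free 2 [0.5707 0.0249 0.1175] [0.0002 0.0002]
pan 2 [0.6489 0.1102 0.0003] [0.0043 0.0043]
0.81 [ 92.672 102.72  308.672 224.208]
outer edge x= [ 0.5602 -0.1291] yaw 7.3588382889305075 122 0.0008870550111314732
```

View pics/top3c.png

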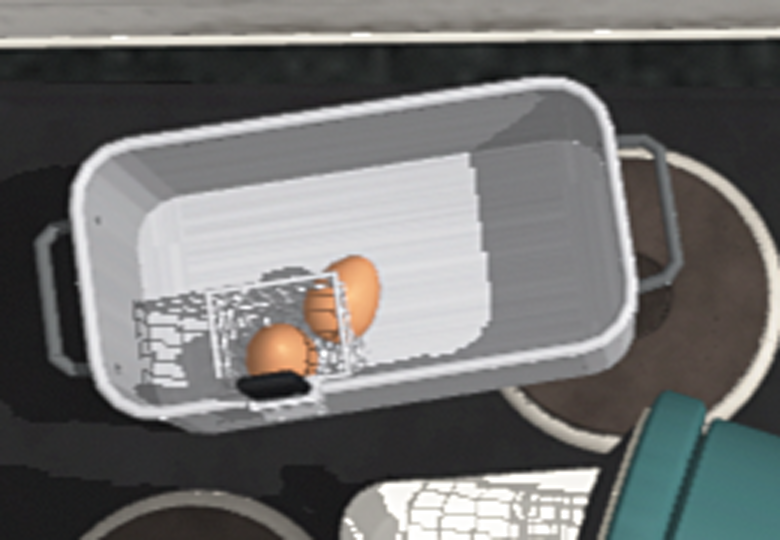

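The enlarged view shows the egg grip at about (275,384) in the crop, with the rest of the near rim free to its right. The arm covers nothing important. I'll carry the basket to above the free part of the rim.

Emit:
servo_tool --pt "0 0 0.15 0 0 0.02 1" --pt "0.15 0.15 0.2 0 0 0.04 1" --pt "0.4 0.4 0.2 0 0 0.07 1" --pt "0.65 0.65 0.2 0 0 0.072 1" --pt "0.85 0.85 0.2 0 0 0.072 1" --pt "0.97 0.92 0.2 0 0 0.072 1" --pt "0.97 0.92 0.2 0 0 0.072 1" --pt "0.97 0.92 0.2 0 0 0.072 1" --pt "0.97 0.92 0.2 0 0 0.072 1"

```text
time: 9.15
tool_pos: [0.5688, 0.0237, 0.2685]
tcp_rot: [-2.074, -2.359, 0.001]
wrist_force: [-0.8, -0.3, -2.3]
width: 0.094
grip_force: 88.1
```

Run:
```python
from h import *
np.set_printoptions(precision=4,suppress=True)
s=bot.read_state(); print(s["time"],s["tool_pos"],s["tcp_rot"],s["wrist_force"],s["torque"],s["q"])
for n in("wrist","top","scene"):
    k=K(n); snap(n,n+"4"); np.save(n+"4k.npy",np.array(k,dtype=object),allow_pickle=True)
    for t in("basket_grip","basket_hook","basket_lip","pan_rim","rim_free"):
        for m in bot.mark_of(t,n)[:2]: print(n,t,round(m["score"],2),np.array(m["at"])*[480,640],atz(*ray(n,m["at"],k),.113)[:2])
```

```text
9.15 [0.5688 0.0237 0.2685] [-2.0744 -2.3587  0.0014] [-0.807  -0.3016 -2.3118] [ 0.0047  0.0867 -0.0541] [-0.0019  0.0435  1.7875 -0.0004  1.3115 -0.1299]
wrist basket_grip 0.62 [333.504 316.992] [ 0.5806 -0.0713]
wrist basket_hook 0.58 [298.8   318.528] [ 0.578  -0.0417]
wrist basket_lip 0.65 [272.4   293.824] [ 0.5568 -0.0226]
wrist pan_rim 0.95 [104.016 325.824] [0.5647 0.1003]
wrist rim_free 0.85 [214.992 320.704] [0.5712 0.024 ]
top basket_lip 0.86 [197.808 239.808] [0.5771 0.0377]
top pan_rim 0.81 [203.712 202.624] [0.5679 0.1014]
top pan_rim 0.71 [200.304 247.616] [0.5725 0.0243]
top rim_free 0.72 [199.824 246.528] [0.5734 0.0262]
scene basket_grip 0.79 [102.384 262.08 ] [0.8881 0.316 ]
scene basket_hook 0.61 [115.008 261.632] [0.827  0.2652]
scene basket_hook 0.55 [339.504 399.872] [ 0.3804 -0.3422]
scene basket_lip 0.57 [130.608 260.672] [0.7588 0.2097]
scene pan_rim 0.57 [179.808 236.992] [0.5651 0.102 ]
scene rim_free 0.74 [186.288 268.928] [0.5804 0.0369]
```

View pics/wrist4.png

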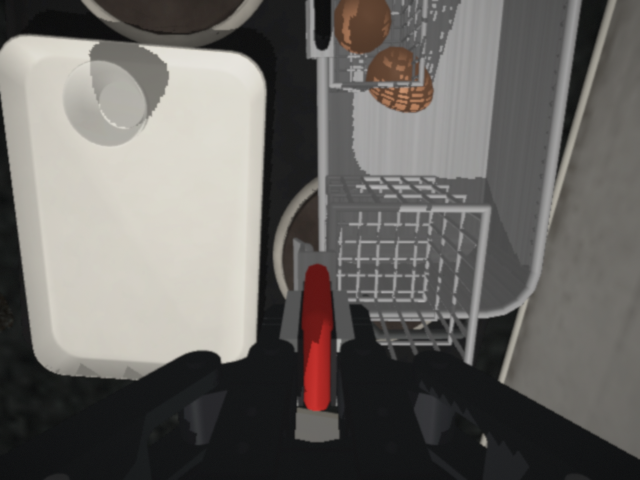

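The wrist view shows the egg basket's right side at row ~85, the pan's near rim as a vertical band at cols 317–330, and the held basket at rows 205–345. I'll measure the rim line and the egg basket's edge.

Run:
```python
from h import *
np.set_printoptions(precision=4,suppress=True,linewidth=200)
kw=list(np.load("wrist4k.npy",allow_pickle=True)); ks=list(np.load("scene4k.npy",allow_pickle=True))
im=cv2.cvtColor(cv2.imread("pics/wrist4.png"),6)
for r in (110,140,170): print(r,im[r,308:342])
for c in (340,350,380,400,415): print(c,im[70:100,c])
a=lambda n,r,c,k: ray(n,(r/480,c/640),k)
for t,w,s in(("grip",(333.5,317),(102.4,262.1)),("hook",(298.8,318.5),(115,261.6)),("lip",(272.4,293.8),(130.6,260.7))):
    q=[a("wrist",*w,kw),a("scene",*s,ks)]; p=tri(q); print(t,p,np.linalg.norm(np.cross(p-q[0][0],q[0][1])))
```

```text
110 [ 29  28  28  27  27  28  28  29  50  92 128 145 152 157 161 162 157 147 136 122 106 100  99  97  96  95  95  95  94  94  94  94  96  96]
140 [ 30  30  31  30  30  31  30  30  41  77 121 142 152 157 159 161 157 149 139 125 108  97  96  96  96  94  94  94  94  93  93  93  94  94]
170 [ 29  27  27  29  29  29  30  30  34  67 115 140 151 157 161 161 159 152 142 128 110  97  96  95  95  94  95  94  94  92  92  92  93  94]
340 [ 89  90  95  97  97  97  97  97  97  97  96  96 106 134 157 161 154 140 122  98  86  86  90  95  96  96  96  96  96  96]
350 [156 145 139 138 138 138 138 137 138 138 136 125 101  94  94  88  87 107 145 160 148 141 113  97  96  96  96  96  96  95]
380 [ 74  73  73  73  73  73  73  73  74  75  77  90 118 147 162 153 110  89  79  80  86  78  70  75  84  82  71  68  66  66]
400 [115  92  84  85  97 118 125 125 116  92  85  99 127 151 145 105  90 111 135 143 148 152 133  97 107 144 149 127  93 102]
415 [ 80  80  80  80  79  80  84  92  90  89  99 106 131 155 162 148 103  81  85  90  87  80  79  99 130 138 126  93  79 100]
grip [0.5673 0.0239 0.281 ] 0.0018967044392668082
hook [0.5673 0.0267 0.2587] 0.002160362427189001
lip [0.5578 0.0253 0.2341] 0.0001721382259520449
```

Run:
```python
from h import *
np.set_printoptions(precision=4,suppress=True,linewidth=200)
kw=list(np.load("wrist4k.npy",allow_pickle=True))
a=lambda r,c,z: atz(*ray("wrist",(r/480,c/640),kw),z)
for z in(.107,.109,.111):
    p,q=a(110.5,322.9,z),a(170.5,323.6,z); d=p-q; yaw=np.degrees(np.arctan2(-d[0],d[1])); print("rim",z,p,q,"yaw",yaw)
    y=np.radians(7.4); ex=np.array([np.cos(y),np.sin(y)]); ey=np.array([-ex[1],ex[0]])
    print(" rim x' ",p[:2]@ex,q[:2]@ex)
T=bot.read_state()["tool_pos"]; rv=bot.read_state()["tcp_rot"]; print("tool yaw y",2*np.degrees(np.arctan2(rv[1],rv[0]))-90)
for z in(.109,.111): print("egg edge y' rel tcp",[(a(r,c,z)-T)[:2]@ey for r,c in((84.5,380.5),(84,400.5),(84.3,415.5))])
im=cv2.cvtColor(cv2.imread("pics/wrist4.png"),6)
print(im[198:220,440],im[198:220,470]); print(im[330:356,440],im[330:356,400]); print(im[250,470:500])
for z in(.252,.255): print("held left y'",[(a(209,c,z)-T)[:2]@ey for c in(440,470)],"right y'",[(a(344,c,z)-T)[:2]@ey for c in(400,440)],"far x'",(a(250,486,z)-T)[:2]@ex)
```

```text
rim 0.107 [0.5634 0.0959 0.107 ] [0.5692 0.0552 0.107 ] yaw 8.203270467594479
 rim x'  0.5710225265145169 0.5715990483073474
rim 0.109 [0.5633 0.0959 0.109 ] [0.5692 0.0555 0.109 ] yaw 8.20327046759456
 rim x'  0.5709961609104829 0.5715688877263277
rim 0.111 [0.5633 0.0959 0.111 ] [0.5691 0.0557 0.111 ] yaw 8.203270467594644
 rim x'  0.570969795306449 0.5715387271453078
tool yaw y -352.6242814026467
egg edge y' rel tcp [np.float64(0.08839107001700162), np.float64(0.08867574269390957), np.float64(0.08846190249112319)]
egg edge y' rel tcp [np.float64(0.08827717802520964), np.float64(0.08855996441667144), np.float64(0.08834754115233764)]
[114  92  91  91  89  88  94 110 131 148 160 169 171 156 113  90  92  96  94  91  90  89] [ 90  89  89  89  88  86  92 108 126 144 157 167 171 160 128 104  98  92  90  90  89  89]
[ 42  44  49  57  66  73  79  81  73  47  51  81 107 137 139  88  40  30  35  41  42  33  23  22  22  22] [ 42  44  48  55  64  71  77  82  75  54  55  86 114 144 143  88  39  31  30  30  30  30  29  29  30  30]
[ 91  90  83  79  78  78  86 108 129 143 154 161 162 158 150 132 102  81  76  76  76  76  77  76  76  76  76  76  76  76]
held left y' [np.float64(0.035174697265026054), np.float64(0.035150472163412154)] right y' [np.float64(-0.0231539309415768), np.float64(-0.02318364068583876)] far x' 0.0655821297172074
held left y' [np.float64(0.035855183068509426), np.float64(0.03583141552156739)] right y' [np.float64(-0.0213717557927009), np.float64(-0.021400904390409016)] far x' 0.06432554438059722
```

Emit:
servo_tool --pt "0.02 0.003 -0.1 0 0 0.0025 1" --pt "0.045 0.006 -0.2 0 0 0.0025 1" --pt "0.045 0.006 -0.29 0 0 0.0025 1" --pt "0.045 0.006 -0.29 0 0 0.0025 1" --pt "0.045 0.006 -0.29 0 0 0.0025 1" --pt "0.045 0.006 -0.29 0 0 0.0025 1"

```text
time: 10.65
tool_pos: [0.5766, 0.0252, 0.2256]
tcp_rot: [2.064, 2.367, 0.001]
wrist_force: [0.3, 0.0, -1.0]
width: 0.09
grip_force: 88.0
```

```bash
cat > rimw.py <<'E'
from h import *
def edges(p,lo,hi):  # subpixel half-level crossing
    m=(lo+hi)/2; i=np.where((p[:-1]<m)!=(p[1:]<m))[0]; return [j+(m-p[j])/(p[j+1]-p[j])+.5 for j in i]
def look(name,rows,c0=300,c1=345):
    k=K("wrist"); im=cv2.cvtColor(snap("wrist",name),7).astype(float)
    P=[]
    for r in rows:
        p=im[r,c0:c1]; j=p.argmax(); L=edges(p[:j+1],p[:j-8].min(),p.max()); R=edges(p[j:],np.median(p[j+9:j+15]),p.max())
        if L and R: P.append((r+.5,c0+L[-1],c0+j+R[0]))
    return k,np.array(P)
def rim(k,P,z=.109):
    C=np.array([atz(*ray("wrist",(r/480,(l+q)/2/640),k),z)[:2] for r,l,q in P])
    c=np.polyfit(C[:,1],C[:,0],1); res=C[:,0]-np.polyval(c,C[:,1]); return c,res.std()
E
python3 - <<'E'
from rimw import *
np.set_printoptions(precision=4,suppress=True,linewidth=200)
T=[];F=[]
for i in range(4): bot.read_camera("top"); s=bot.read_state(); T.append(s["tool_pos"]); F.append(s["wrist_force"])
T=np.mean(T,0); print(s["time"],T,s["tcp_rot"],np.mean(F,0))
k,P=look("wrist5",range(95,190,5)); print(P[::5])
for z in(.107,.111):
    c,e=rim(k,P,z); print(z,"yaw",np.degrees(np.arctan(-c[0])),e,"tcp inside rim",(T[0]-np.polyval(c,T[1]))*np.cos(np.arctan(c[0])))
E
```

```text
10.85 [0.5768 0.0252 0.2261] [2.064  2.3669 0.0015] [-0.047  -0.0843 -1.6827]
[[ 95.5    303.9048 314.6458]
 [120.5    304.0729 314.8654]
 [145.5    304.2143 315.1731]
 [170.5    304.5143 315.2292]]
0.107 yaw 7.977911101064396 3.236820150188594e-05 tcp inside rim 0.004238442395014716
0.111 yaw 7.977911101065075 3.187297520199635e-05 tcp inside rim 0.004178849612079616
```

View pics/wrist5.png

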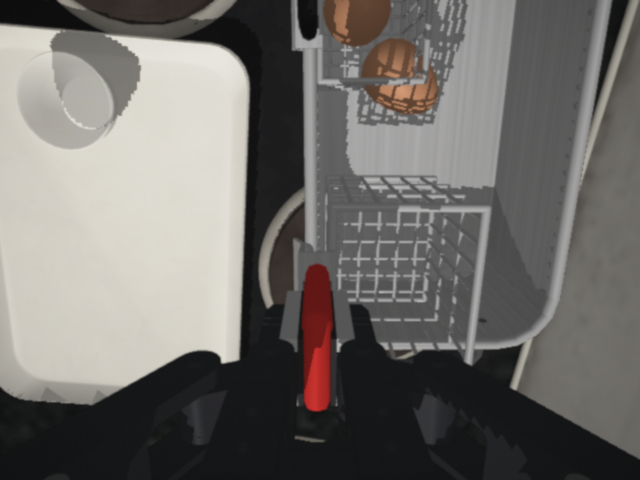

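The wrist view shows the rim band at cols 304–315 and the basket wall just inside it. It is about 2 mm too far inside, so I'll correct that and lower partway.

Emit:
servo_tool --pt "-0.014 -0.002 0 0 0 0 1" --pt "-0.014 -0.002 -0.1 0 0 0 1" --pt "-0.014 -0.002 -0.2 0 0 0 1" --pt "-0.014 -0.002 -0.3 0 0 0 1" --pt "-0.014 -0.002 -0.4 0 0 0 1" --pt "-0.014 -0.002 -0.44 0 0 0 1" --pt "-0.014 -0.002 -0.44 0 0 0 1" --pt "-0.014 -0.002 -0.44 0 0 0 1"

```text
time: 11.7
tool_pos: [0.574, 0.0249, 0.1591]
tcp_rot: [-2.064, -2.367, 0.001]
wrist_force: [-0.4, -0.1, -0.2]
width: 0.093
grip_force: 88.1
```

Run:
```python
from rimw import *
np.set_printoptions(precision=4,suppress=True,linewidth=200)
T=[];F=[]
for i in range(4): bot.read_camera("top"); s=bot.read_state(); T.append(s["tool_pos"]); F.append(s["wrist_force"])
T=np.mean(T,0); print(s["time"],T,s["tcp_rot"],np.mean(F,0))
k,P=look("wrist6",range(95,180,5),270,330); print(P[::5])
for z in(.107,.111):
    c,e=rim(k,P,z); print(z,"yaw",np.degrees(np.arctan(-c[0])),e,"tcp inside rim",(T[0]-np.polyval(c,T[1]))*np.cos(np.arctan(c[0])))
for t in ("basket_hook","basket_lip","rim_free"):
    for n in("wrist","scene"):
        if n=="scene" and t=="basket_hook": snap(n,"scene6")
        if n=="scene" or t!="x": 
            try:
                m=bot.mark_of(t,n)[0]; print(n,t,m["score"],np.array(m["at"])*[480,640])
            except IndexError: pass
im=cv2.imread("pics/scene6.png")[90:260,150:370]; im=cv2.resize(im,None,fx=3.4,fy=3.4,interpolation=cv2.INTER_CUBIC)
cv2.imwrite("pics/c6.png",im)
```

```text
11.9 [0.5744 0.0249 0.1599] [2.0644 2.3672 0.001 ] [ 0.0015 -0.2377 -1.5479]
[[140.5    305.3659 310.3594]
 [175.5    305.2209 308.4062]]
0.107 yaw 5.590711430924318 0.0002648107661763182 tcp inside rim 0.00672833607929574
0.111 yaw 5.590711430924235 0.00025938725435895445 tcp inside rim 0.006654150046182509
wrist basket_hook 0.69 [298.608 319.808]
scene basket_hook 0.7 [174.48  271.488]
wrist basket_lip 0.92 [271.488 293.888]
scene basket_lip 0.6 [187.392 269.12 ]
scene rim_free 0.85 [188.688 271.616]
  return _methods._mean(a, axis=axis, dtype=dtype,
  ret = ret.dtype.type(ret / rcount)
```

View pics/c6.png

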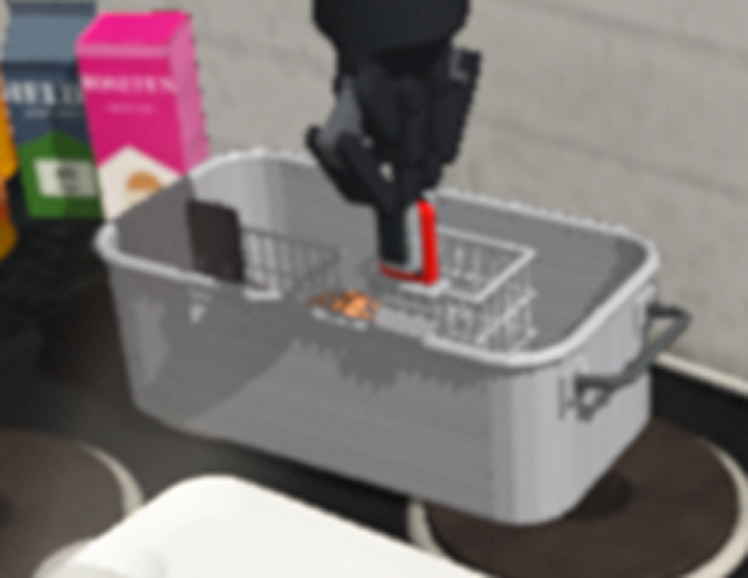

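The scene crop shows the basket inside the pan with its lip still just above the rim. The wrist edge finder latched on to the wrong edges, so I'll check the raw profile.

Run:
```python
from rimw import *
np.set_printoptions(precision=4,suppress=True,linewidth=250)
im=cv2.cvtColor(cv2.imread("pics/wrist6.png"),6).astype(float); k=K("wrist"); T=np.array([.5744,.0249])
for r in(60,90,130,150,180,200): print(r,im[r,262:312].astype(int))
```

```text
60 [ 28  30  29  28  29  29  29  29  30  29  29  29  30  30  30  31  32  31  32  32  32  32  31  32  31  32  31  31  31  32  32  31  32  32  32  31  31  32  32  32  32  47  73  86  93 110 135 148 159 165]
90 [30 30 30 28 30 30 28 29 30 30 28 30 30 30 30 29 30 29 29 29 29 30 30 29 30 31 29 30 29 30 30 29 30 30 29 30 29 29 31 29 31 41 65 82 88 91 92 93 94 96]
130 [30 30 31 30 30 31 29 30 30 30 29 30 29 29 30 29 30 29 30 30 31 30 29 30 31 31 32 32 33 32 31 33 33 33 33 32 32 32 31 32 33 36 53 77 88 91 92 94 94 96]
150 [ 30  30  30  30  30  30  30  30  30  30  30  30  30  29  30  31  30  30  31  30  30  30  30  29  30  30  29  30  30  30  31  33  31  33  32  33  33  33  32  32  33  33  65 114 138 141 115  97  96  96]
180 [ 32  33  32  31  32  31  30  31  30  30  31  31  31  30  29  30  30  31  30  30  31  31  30  30  30  30  30  30  31  30  30  30  30  30  30  30  29  30  29  30  30  31  52  95 120 108  96  95  96  96]
200 [ 33  33  32  31  30  32  31  30  30  30  30  31  30  30  30  30  30  30  29  29  31  31  30  29  30  31  31  30  29  30  30  31  30  30  30  30  30  31  30  31  31  33  47  82 121 129 110  98  95  96]
```

View pics/wrist6.png

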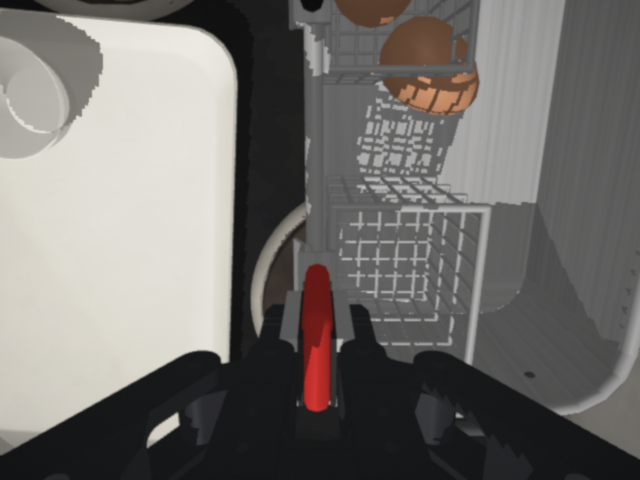

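The image shows the shaded rim band running from col 304 to about 322. I'll use its crisp outer edge instead, plus 4 mm.

Run:
```python
from rimw import *
np.set_printoptions(precision=4,suppress=True,linewidth=250)
im=cv2.cvtColor(cv2.imread("pics/wrist6.png"),6).astype(float); k=K("wrist"); T=np.array([.5744,.0249])
for r in(110,180): print(r,im[r,304:340].astype(int))
rows=list(range(90,140,5))+list(range(165,200,5))
for z in(.107,.109,.111):
    C=[]
    for r in rows:
        e=edges(im[r,290:308],31,90); C.append(atz(*ray("wrist",((r+.5)/480,(290+e[0])/640),k),z)[:2])
    C=np.array(C); c=np.polyfit(C[:,1],C[:,0],1); print(z,np.degrees(np.arctan(-c[0])),"TCP inside rim centre",1000*(T[0]-np.polyval(c,T[1]))*np.cos(np.arctan(c[0]))-4)
```

```text
110 [ 58  80  89  91  93  94  95  96  98 101 102 100  98  96  95  94  91  89  90  96 104 105 105 103 102 102 101 101 101 101 100 100 100 100 100 101]
180 [ 52  95 120 108  96  95  96  96  97  98  99  99  99  98  96  94  93  91  90  95 100  96  95  97  99  97  94  94  94  94  94  94  93  93  94  94]
0.107 7.586554334219702 TCP inside rim centre 2.08631063201209
0.109 7.586554334219788 TCP inside rim centre 2.0318638436555556
0.111 7.586554334219921 TCP inside rim centre 1.977417055298802
```

Well placed, with the TCP 2.0 mm inside the rim centre. I'll lower so the lip passes the rim, watching the force.

Emit:
servo_tool --pt "0 0 -0.05 0 0 0 1" --pt "0 0 -0.09 0 0 0 1" --pt "0 0 -0.09 0 0 0 1" --pt "0 0 -0.09 0 0 0 1"

```text
time: 12.7
tool_pos: [0.5738, 0.0249, 0.1451]
tcp_rot: [-2.064, -2.367, 0.001]
wrist_force: [0.5, -0.6, -1.3]
width: 0.085
grip_force: 88.1
```

Emit:
servo_tool --pt "0 0 -0.015 0 0 0 1" --pt "0 0 -0.02 0 0 0 1" --pt "0 0 -0.02 0 0 0 1"

```text
time: 13.0
tool_pos: [0.574, 0.0249, 0.1427]
tcp_rot: [-2.064, -2.367, 0.001]
wrist_force: [-0.5, 0.2, -1.2]
width: 0.095
grip_force: 88.2
```

```bash
cat > st.py <<'E'
from rimw import *
np.set_printoptions(precision=4,suppress=True,linewidth=250)
def st(n=5):
    T=[];F=[];M=[]
    for i in range(n): bot.read_camera("top"); s=bot.read_state(); T.append(s["tool_pos"]); F.append(s["wrist_force"]); M.append(s["torque"])
    y=np.radians(7.8); A=np.array([[np.cos(y),np.sin(y),0],[-np.sin(y),np.cos(y),0],[0,0,1]])
    print(s["time"],np.mean(T,0),"Fpan",A@np.mean(F,0),np.std(F,0),"M",A@np.mean(M,0),s["width"]); return np.mean(T,0)
if __name__=="__main__": st()
E
python3 st.py
```

```text
13.25 [0.5741 0.0249 0.1427] Fpan [-0.5911 -0.1526 -1.8251] [0.4695 0.2279 0.8345] M [0.0125 0.1793 0.0069] 0.09663432370865742
```

Emit:
servo_tool --pt "0 0 -0.013 0 0 0 1" --pt "0 0 -0.013 0 0 0 1"

```text
time: 13.45
tool_pos: [0.5741, 0.0248, 0.1411]
tcp_rot: [-2.065, -2.368, 0.001]
wrist_force: [-2.6, 0.2, 1.2]
width: 0.092
grip_force: 89.0
```

```bash
python3 st.py
```

```text
13.7 [0.5741 0.0249 0.1411] Fpan [-3.2996 -0.086   2.5673] [0.3699 0.3755 0.7431] M [0.0401 0.623  0.0407] 0.09644597291190928
```

Emit:
servo_tool --pt "0 0 -0.01 0 0 0 1" --pt "0 0 -0.01 0 0 0 1"

```text
time: 13.9
tool_pos: [0.5737, 0.0249, 0.1389]
tcp_rot: [-2.064, -2.367, 0.001]
wrist_force: [-3.5, -0.1, 1.5]
width: 0.09
grip_force: 88.7
```

```bash
python3 st.py
```

```text
14.15 [0.5737 0.0249 0.1388] Fpan [-3.6615 -0.4033  0.9968] [0.3253 0.1044 0.4129] M [-0.0072  0.7345  0.0477] 0.0910459454351098
```

The foot rubs the rim at TCP z ≈ 0.1415, as expected 15 mm above home. I'll back off slightly (draw back 1.3 mm, up 1.2 mm) so it's hooked but free to slide.

Emit:
servo_tool --pt "-0.009 -0.001 0.008 0 0 0 1" --pt "-0.009 -0.001 0.008 0 0 0 1" --pt "-0.009 -0.001 0.008 0 0 0 1"

```text
time: 14.45
tool_pos: [0.5733, 0.0248, 0.1405]
tcp_rot: [2.064, 2.367, 0.001]
wrist_force: [-0.5, 0.7, -2.0]
width: 0.09
grip_force: 88.0
```

Run:
```python
from st import *
T=st()
k=K("wrist"); im=cv2.cvtColor(snap("wrist","wrist7"),7)
for c in(350,380,400,420,440): print(c,im[40:110,c])
for c in(400,440,470): print(c,im[198:218,c])
```

```text
14.7 [0.5733 0.0248 0.1406] Fpan [ 0.0612  0.1038 -1.8543] [0.7229 0.3433 0.5911] M [0.0466 0.0269 0.0821] 0.09386098427471493
350 [106 106 106 105 106 103  97  98 100  94  94 103 106 106 106 106 105 106 105 103  97  97 101 105 105 100  95  91  88  85  85  87  88  90  98 102  96  91  95 103  97  92  93 102 105 106 105 105 105 105 105 106 106 106 105 105 105 105 105 106 105 106
 105 105 105 106 105 105 105 106]
380 [102 102 102 103 102 101  97  97  98  93  92  97  98  96  96  97  97  97  97  95  94  97 100 103 104  99  93  91  89 100 135 171 180 160 119 102  95  90  88  89  87  87  91 101 104 104 104 105 110 119 121 121 123 132 151 157 158 162 170 173 173 173
 174 174 174 174 174 175 174 174]
400 [ 75  76  75  75  76  76  76  76  75  76  76  75  76  76  75  75  76  76  77  82  92  97  99 103 102  97  93  91  87  83  81  80  80  78  75  73  73  73  73  73  73  72  72  72  72  71  71  71  70  71  74  84 110 144 157 160 164 173 175 176 176 177
 177 177 177 176 176 176 176 176]
420 [ 80  80  80  80  80  80  80  80  80  81  80  80  80  81  81  80  80  81  81  85  92  97  98 101 101  96  93  90  88  88  95  94  88  82  80  78  78  78  78  77  77  77  77  76  77  76  76  76  75  75  75  75  78  99 132 140 130  99  77  72  73  85
 111 127 130 134 150 167 173 173]
440 [ 89  90  91  91  92  92  92  93  93  92  92  91  91  90  89  90  89  89  88  89  93  97  98 101 100  96  93  89  87  88  93  93  88  83  81  81  81  80  80  80  80  80  80  80  79  79  79  79  78  78  78  78  78  78  77  77  77  76  76  75  75  74
  75  74  74  74  73  73  76  95]
400 [ 90  95 103 105  99  96  97 100 104 109 126 163 183 175 147 135 130 127 126 124]
440 [146 113 100 101 101  96  96  99 105 126 161 181 185 166 117  96 102 106 104 101]
470 [170 169 169 167 152 113 104 121 141 158 172 181 185 170 129 112 109 102  97  96]
```

View pics/wrist7.png

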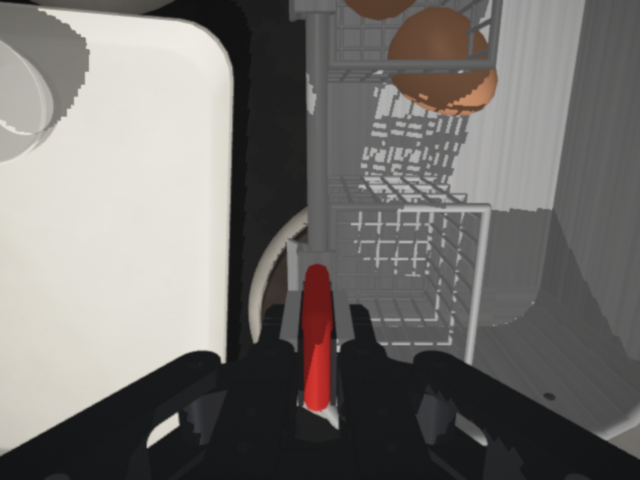

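The view shows the lip outside the rim and the wall inside. The egg basket's right top wire is at rows ~60–68 and the held basket's left wire is at rows ~206–212.

Run:
```python
from st import *
k=K("wrist"); y=np.radians(7.8); ey=np.array([-np.sin(y),np.cos(y)]);T=np.array([.5733,.0248])
a=lambda r,c,z:(atz(*ray("wrist",(r/480,c/640),k),z)[:2]-T)@ey
for z in(.110,.112): print("egg",[(a(60,c,z),a(64.3,c,z),a(68.8,c,z)) for c in(400,440)])
for z in(.125,.1275): print("held",[(a(206.5,c,z),a(209.6,c,z),a(212.8,c,z)) for c in(440,470)])
```

```text
egg [(np.float64(0.09040923026950529), np.float64(0.08889147328439627), np.float64(0.0872944069142575)), (np.float64(0.09039761981782371), np.float64(0.0888797137961352), np.float64(0.08728248992206321))]
egg [(np.float64(0.09019335442775582), np.float64(0.08869315024131376), np.float64(0.08711455387969935)), (np.float64(0.09018187825048232), np.float64(0.08868152675106286), np.float64(0.08710277470704188))]
held [(np.float64(0.03696873849701402), np.float64(0.03576027259032016), np.float64(0.034507439338493553)), (np.float64(0.036956675848317175), np.float64(0.03574810691235089), np.float64(0.03449516650271984))]
held [(np.float64(0.037519184247904354), np.float64(0.03632984736373375), np.float64(0.03509684543305514)), (np.float64(0.03750731254102667), np.float64(0.03631787425845236), np.float64(0.03508476686618935))]
```

The gap is about 50 mm. I'll slide 45 mm left along the rim.

Emit:
servo_tool --pt "-0.007 0.05 0 0 0 0 1" --pt "-0.014 0.1 0 0 0 0 1" --pt "-0.021 0.15 0 0 0 0 1" --pt "-0.027 0.2 0 0 0 0 1" --pt "-0.034 0.25 0 0 0 0 1" --pt "-0.041 0.297 0 0 0 0 1" --pt "-0.041 0.297 0 0 0 0 1" --pt "-0.041 0.297 0 0 0 0 1"

```text
time: 15.55
tool_pos: [0.5667, 0.0706, 0.1407]
tcp_rot: [-2.064, -2.367, -0.002]
wrist_force: [0.5, 2.6, -0.5]
width: 0.092
grip_force: 88.3
```

Run:
```python
from st import *
T=st(); k=K("wrist"); im=cv2.cvtColor(snap("wrist","wrist8"),7)
for c in(400,440,470): print(c,im[170:220,c])
cv2.imwrite("pics/w8c.png",cv2.resize(cv2.imread("pics/wrist8.png")[120:320,260:520],None,fx=3,fy=3,interpolation=cv2.INTER_CUBIC))
```

```text
15.8 [0.5669 0.0699 0.1406] Fpan [ 0.9764  2.1673 -0.2403] [0.2963 0.3697 0.2756] M [ 0.519  -0.2395  0.1305] 0.09206208623698536
400 [145 146 147 145 136 114 107 113 120 116 102  95  98 103 107 111 110 104 100 104 129 156 144 114 106  98  93  92  94  99 106 110 103  99 102 105 109 110 111 120 139 159 151 143 142 138 135 133 130 128]
440 [ 91  90  90  91  94  98 102 120 155 168 163 135 108 103 106 107 106 102  98  95  94 106 119 121 148 177 185 174 166 163 161 151 126 107 113 132 153 170 182 191 191 171 124 121 149 169 176 178 178 177]
470 [ 89  93  94  89  87  87  88  87  86  86  88  92 103 119 126 113 104 101  99 105 112  95  85  84  85  84  84  83  83  83  82  82  87  97 111 131 152 169 181 190 192 174 137 142 165 173 173 174 174 173]
```

View pics/w8c.png

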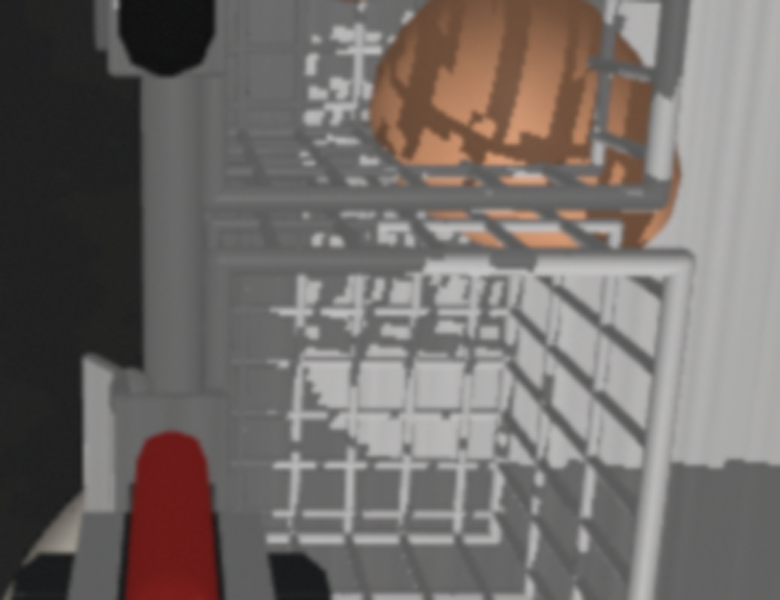

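The crop shows a remaining gap between the two top wires (crop rows ~197 and ~262). The forces read slightly odd, so I'll re-read.

Emit:
servo_tool --pt "0 0 0 0 0 0 1" --pt "0 0 0 0 0 0 1"

```text
time: 16.05
tool_pos: [0.5669, 0.0693, 0.1406]
tcp_rot: [2.065, 2.367, 0.001]
wrist_force: [2.1, 3.8, -0.9]
width: 0.094
grip_force: 88.3
```

Run:
```python
from st import *
T=st(); T=T[:2]
k=K("wrist"); y=np.radians(7.8); ey=np.array([-np.sin(y),np.cos(y)])
a=lambda r,c,z:(atz(*ray("wrist",(r/480,c/640),k),z)[:2]-T)@ey
print("egg wire",[a(120+197/3,260+c/3,.1115) for c in(300,450,600)],"held",[a(120+262/3,260+c/3,.1265) for c in(300,450,600)])
```

```text
16.3 [0.5669 0.0693 0.1406] Fpan [ 1.8788  2.4142 -0.3977] [0.3502 0.8395 0.3949] M [ 0.5481 -0.3263  0.1338] 0.09311051205657545
egg wire [np.float64(0.04269493152185202), np.float64(0.04267423378907193), np.float64(0.04265353396767153)] held [np.float64(0.03700289245277891), np.float64(0.0369833052441915), np.float64(0.036963716029822465)]
```

Emit:
servo_tool --pt "0.004 0.0 0.003 0 0 0 1" --pt "0.005 0.0 0.005 0 0 0 1" --pt "0.005 0.0 0.005 0 0 0 1"

```text
time: 16.6
tool_pos: [0.567, 0.0689, 0.1409]
tcp_rot: [-2.065, -2.367, 0.002]
wrist_force: [-0.1, 0.4, -1.5]
width: 0.092
grip_force: 88.0
```

Run:
```python
from st import *
T=st()
for n in("wrist","scene"): snap(n,n+"9")
im=cv2.imread("pics/scene9.png")[90:260,150:370]; cv2.imwrite("pics/c9.png",cv2.resize(im,None,fx=3.4,fy=3.4,interpolation=cv2.INTER_CUBIC))
g=cv2.cvtColor(cv2.imread("pics/wrist9.png"),6); print([g[r,295:335].tolist() for r in(170,200,240)])
```

```text
16.85 [0.567  0.069  0.1409] Fpan [-0.0077  0.7313 -1.9987] [0.5843 0.8015 0.2164] M [ 0.14   -0.125   0.0637] 0.09191572028097457
[[32, 33, 32, 33, 32, 31, 32, 32, 32, 32, 33, 44, 70, 88, 95, 97, 99, 100, 101, 102, 102, 105, 105, 105, 104, 104, 102, 100, 99, 97, 95, 93, 94, 98, 100, 104, 104, 104, 102, 99], [35, 35, 35, 35, 35, 34, 35, 35, 35, 36, 35, 43, 63, 85, 94, 97, 99, 100, 101, 101, 103, 103, 105, 105, 105, 103, 102, 100, 99, 98, 95, 92, 89, 90, 97, 101, 103, 101, 99, 102], [75, 64, 53, 45, 39, 36, 35, 33, 32, 32, 32, 36, 54, 81, 93, 96, 99, 100, 101, 101, 102, 102, 104, 104, 104, 103, 102, 100, 99, 98, 95, 92, 89, 92, 96, 99, 102, 103, 104, 103]]
```

The wall had been rubbing; it's free now. I'll approach the egg basket in small steps.

Emit:
servo_tool --pt "-0.001 0.01 0 0 0 0 1" --pt "-0.001 0.01 0 0 0 0 1" --pt "-0.001 0.01 0 0 0 0 1"

```text
time: 17.25
tool_pos: [0.567, 0.0707, 0.1413]
tcp_rot: [-2.064, -2.368, 0.001]
wrist_force: [-1.7, -0.9, 0.1]
width: 0.093
grip_force: 88.2
```

Emit:
servo_tool --pt "0 0.005 0 0 0 0 1" --pt "0 0.005 0 0 0 0 1" --pt "0 0.005 0 0 0 0 1"

```text
time: 17.55
tool_pos: [0.5671, 0.0715, 0.1413]
tcp_rot: [-2.065, -2.368, 0.001]
wrist_force: [-0.7, -0.6, -0.1]
width: 0.092
grip_force: 88.3
```

```bash
python3 st.py
```

```text
17.8 [0.5672 0.0715 0.1413] Fpan [-1.9291 -1.0329 -0.2085] [0.3271 0.3671 0.3941] M [-0.1509  0.3993  0.0432] 0.0946433112782175
```

Emit:
servo_tool --pt "-0.001 0.005 0 0 0 0 1" --pt "-0.001 0.005 0 0 0 0 1" --pt "-0.001 0.005 0 0 0 0 1"

```text
time: 18.1
tool_pos: [0.5671, 0.0724, 0.1413]
tcp_rot: [-2.065, -2.368, 0.0]
wrist_force: [-1.4, -0.1, 0.5]
width: 0.093
grip_force: 88.3
```

```bash
python3 st.py
```

```text
18.35 [0.5672 0.0723 0.1413] Fpan [-2.1777 -0.9754  0.3046] [0.0505 0.1404 0.5278] M [-0.1223  0.4111  0.0257] 0.08933215171887417
```

Emit:
servo_tool --pt "-0.004 0.003 0 0 0 0 1" --pt "-0.004 0.005 0 0 0 0 1" --pt "-0.004 0.005 0 0 0 0 1"

```text
time: 18.65
tool_pos: [0.5667, 0.073, 0.1413]
tcp_rot: [2.065, 2.368, -0.0]
wrist_force: [-1.1, -1.7, -1.0]
width: 0.089
grip_force: 88.3
```

```bash
python3 st.py
```

```text
18.9 [0.5666 0.073  0.1413] Fpan [-1.3542 -1.3461 -0.7698] [0.1916 0.3715 0.6028] M [-0.2953  0.2572  0.0096] 0.08540379622322031
```

Emit:
servo_tool --pt "-0.001 0.005 0 0 0 0 1" --pt "-0.001 0.005 0 0 0 0 1" --pt "-0.001 0.005 0 0 0 0 1"

```text
time: 19.2
tool_pos: [0.5666, 0.0732, 0.1414]
tcp_rot: [2.064, 2.367, -0.001]
wrist_force: [-0.3, -4.9, 0.3]
width: 0.09
grip_force: 88.3
```

```bash
python3 st.py
```

```text
19.45 [0.5666 0.0732 0.1414] Fpan [-1.1787 -5.108  -0.4373] [0.3803 0.1502 0.2531] M [-0.9892  0.2785  0.0074] 0.09062958331678857
```

Contact with the egg basket: −5 N sideways, tool stopped. I'll ease to a light touch and draw back till the wall meets the rim.

Emit:
servo_tool --pt "0 -0.0033 0 0 0 0 1" --pt "-0.004 -0.003 0 0 0 0 1" --pt "-0.006 -0.003 0 0 0 0 1" --pt "-0.006 -0.003 0 0 0 0 1"

```text
time: 19.85
tool_pos: [0.5664, 0.0732, 0.1414]
tcp_rot: [2.064, 2.367, 0.002]
wrist_force: [3.4, -4.7, -3.2]
width: 0.09
grip_force: 87.8
```

```bash
python3 st.py
```

```text
20.1 [0.5664 0.0732 0.1414] Fpan [ 1.9669 -4.7286 -2.7586] [0.345  0.6578 0.527 ] M [-0.9456 -0.3693 -0.0155] 0.09488125979319578
```

Emit:
servo_tool --pt "0 -0.003 0 0 0 0 1" --pt "0 -0.003 0 0 0 0 1" --pt "0 -0.003 0 0 0 0 1"

```text
time: 20.4
tool_pos: [0.5663, 0.0731, 0.1414]
tcp_rot: [2.064, 2.367, 0.002]
wrist_force: [3.7, -2.5, -3.8]
width: 0.093
grip_force: 87.7
```

```bash
python3 st.py
```

```text
20.65 [0.5663 0.0731 0.1414] Fpan [ 4.2544 -3.3421 -4.1255] [0.5422 0.7059 0.4418] M [-0.6857 -0.7836  0.029 ] 0.0924874189013367
```

Emit:
servo_tool --pt "0.001 -0.001 -0.005 0 0 0 1" --pt "0.001 -0.0015 -0.01 0 0 0 1" --pt "0.001 -0.0015 -0.01 0 0 0 1"

```text
time: 20.95
tool_pos: [0.5663, 0.073, 0.1408]
tcp_rot: [2.064, 2.367, 0.002]
wrist_force: [1.8, -1.9, 3.5]
width: 0.091
grip_force: 89.0
```

```bash
python3 st.py
```

```text
21.2 [0.5663 0.073  0.1406] Fpan [ 2.0223 -1.3253  4.4545] [0.141  0.5472 0.368 ] M [-0.3439 -0.4032  0.1574] 0.09478568725960888
```

Light touch sideways (−1.3 N) and wall drawn back (+2 N). Now I'll press down in small steps.

Emit:
servo_tool --pt "0 0 -0.006 0 0 0 1" --pt "0 0 -0.01 0 0 0 1" --pt "0 0 -0.01 0 0 0 1"

```text
time: 21.5
tool_pos: [0.5662, 0.073, 0.1384]
tcp_rot: [2.064, 2.367, 0.002]
wrist_force: [3.2, -0.2, 4.4]
width: 0.093
grip_force: 89.0
```

Emit:
servo_tool --pt "0 0 -0.006 0 0 0 1" --pt "0 0 -0.01 0 0 0 1" --pt "0 0 -0.01 0 0 0 1"

```text
time: 21.8
tool_pos: [0.5661, 0.0729, 0.1368]
tcp_rot: [2.064, 2.367, 0.002]
wrist_force: [5.2, 0.3, 3.5]
width: 0.095
grip_force: 88.8
```

```bash
python3 st.py
```

```text
22.05 [0.5661 0.0729 0.1368] Fpan [ 4.9208 -0.3359  3.078 ] [0.2543 0.2017 0.5871] M [-0.0321 -1.038   0.2864] 0.09446737244739288
```

Emit:
servo_tool --pt "0.001 0.001 -0.006 0 0 0 1" --pt "0.001 0.001 -0.01 0 0 0 1" --pt "0.001 0.001 -0.01 0 0 0 1"

```text
time: 22.35
tool_pos: [0.5661, 0.0729, 0.1351]
tcp_rot: [2.064, 2.367, 0.001]
wrist_force: [4.7, 1.1, 2.5]
width: 0.093
grip_force: 88.8
```

```bash
python3 st.py
```

```text
22.6 [0.5661 0.0729 0.1351] Fpan [5.5512 0.0741 2.1983] [0.4962 0.2304 0.4243] M [-0.1022 -1.0686  0.2983] 0.09530247076960748
```

Emit:
servo_tool --pt "0 0.001 -0.006 0 0 0 1" --pt "0 0.001 -0.01 0 0 0 1" --pt "0 0.001 -0.01 0 0 0 1"

```text
time: 22.9
tool_pos: [0.5661, 0.073, 0.1335]
tcp_rot: [2.065, 2.367, 0.001]
wrist_force: [5.8, -0.1, 1.8]
width: 0.095
grip_force: 88.6
```

```bash
python3 st.py
```

```text
23.15 [0.5661 0.073  0.1335] Fpan [ 5.5557 -0.3791  1.2342] [0.4288 0.201  0.4464] M [-0.1625 -1.1174  0.2441] 0.0925560371754214
```

Emit:
servo_tool --pt "0.0015 0.0015 -0.006 0 0 0 1" --pt "0.0015 0.0015 -0.01 0 0 0 1" --pt "0.0015 0.0015 -0.01 0 0 0 1"

```text
time: 23.45
tool_pos: [0.5662, 0.073, 0.1318]
tcp_rot: [2.065, 2.367, -0.0]
wrist_force: [6.0, -0.0, 1.2]
width: 0.091
grip_force: 88.6
```

```bash
python3 st.py
```

```text
23.7 [0.5662 0.073  0.1318] Fpan [ 6.2728 -0.9377  1.482 ] [0.4765 0.5113 0.4934] M [-0.2137 -1.0874  0.2055] 0.0910617560467936
```

Emit:
servo_tool --pt "0 0.001 -0.004 0 0 0 1" --pt "0 0.001 -0.007 0 0 0 1" --pt "0 0.001 -0.007 0 0 0 1"

```text
time: 24.0
tool_pos: [0.5662, 0.073, 0.1314]
tcp_rot: [2.065, 2.367, -0.0]
wrist_force: [4.4, -1.2, 4.1]
width: 0.092
grip_force: 89.2
```

```bash
python3 st.py
```

```text
24.25 [0.5662 0.073  0.1314] Fpan [ 4.2096 -2.6692  4.6896] [0.4513 0.4107 0.2534] M [-0.4483 -0.8623  0.179 ] 0.09180996632969037
```

Emit:
servo_tool --pt "0 0 -0.003 0 0 0 1" --pt "0 0 -0.005 0 0 0 1" --pt "0 0 -0.005 0 0 0 1"

```text
time: 24.55
tool_pos: [0.5662, 0.073, 0.1313]
tcp_rot: [2.064, 2.367, -0.0]
wrist_force: [3.6, -1.3, 7.7]
width: 0.093
grip_force: 89.7
```

```bash
python3 st.py
```

```text
24.8 [0.5663 0.073  0.1313] Fpan [ 2.9656 -2.6636  8.1123] [0.2705 0.1538 0.5134] M [-0.4771 -0.5427  0.1894] 0.0924653933065665
```

Emit:
servo_tool --pt "0 0 -0.003 0 0 0 1" --pt "0 0 -0.003 0 0 0 1" --pt "0 0 -0.003 0 0 0 1"

```text
time: 25.1
tool_pos: [0.5663, 0.073, 0.1313]
tcp_rot: [2.064, 2.367, -0.0]
wrist_force: [2.1, -2.2, 10.3]
width: 0.092
grip_force: 90.1
```

```bash
python3 st.py
```

```text
25.35 [0.5663 0.073  0.1313] Fpan [ 1.724  -2.6652 10.153 ] [0.6215 0.4672 0.1457] M [-0.4882 -0.3846  0.1977] 0.08738067384677049
```

The basket is either at the stop or stuck on the crimp. I'll check by eye before pressing more.

Run:
```python
from st import *
for n in("wrist","scene"): snap(n,n+"10")
a=cv2.resize(cv2.imread("pics/scene10.png")[125:225,175:325],(800,533),interpolation=cv2.INTER_CUBIC); cv2.imwrite("pics/c10.png",a)
```

```text
(no output)
```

View pics/c10.png

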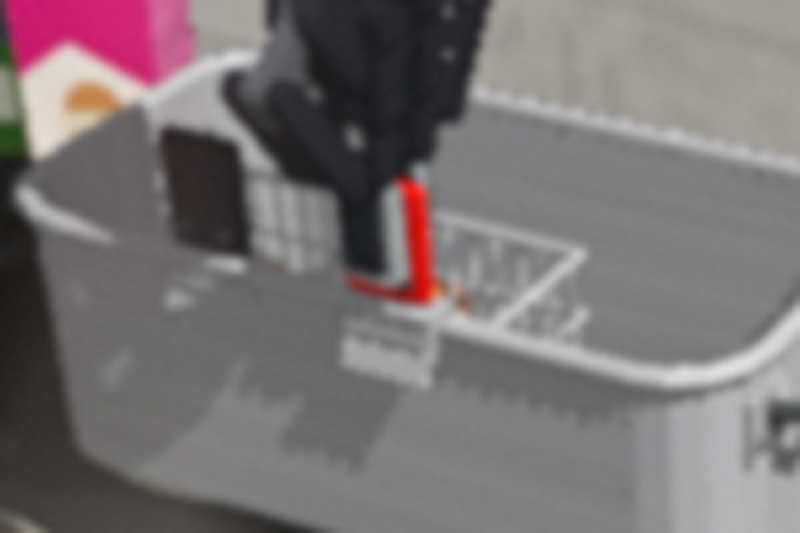

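The crop shows the red grip's foot right on the rim, like the black grip, with the lip outside below it. I'll check the heights numerically on the rim's vertical plane.

Run:
```python
from st import *
k=K("scene"); y=np.radians(7.7); ex=np.array([np.cos(y),np.sin(y),0]); x0=.5711
im=cv2.imread("pics/scene10.png")
def P(u,v,x):
    o,d=ray("scene",((v)/480,(u)/640),k); p=o+d*(x-o@ex)/(d@ex); return np.round(1000*np.array([p@np.array([-np.sin(y),np.cos(y),0]),p[2]]),1)
c=lambda u,v,x=x0-.0045:P(175+u/5.333,125+v/5.333,x)
print("black TR,BR",c(238,141),c(243,254),"red TR,BR",c(426,180),c(432,302),"rim", [c(u,v,x0) for u,v in((600,366),(500,335),(110,234))])
b=im.astype(int)
for n in("black","red"):
    col={"black":range(208,222),"red":range(247,257)}[n]
    for u in col: print(n,u,b[143:188,u,2 if n=="red" else 0].tolist())
```

```text
black TR,BR [ 52.  168.8] [ 56.5 124. ] red TR,BR [-25.  171.6] [-22.9 125. ] rim [array([-86.1, 114.2]), array([-46.7, 115.9]), array([120.7, 114.4])]
black 208 [168, 165, 167, 168, 157, 124, 71, 41, 37, 40, 40, 40, 41, 40, 39, 40, 42, 40, 40, 42, 43, 43, 47, 53, 59, 59, 63, 79, 96, 104, 103, 101, 103, 112, 116, 116, 130, 150, 152, 133, 113, 104, 106, 107, 108]
black 209 [166, 166, 168, 168, 162, 134, 81, 42, 37, 38, 40, 40, 40, 42, 40, 40, 42, 41, 42, 42, 42, 43, 45, 51, 53, 52, 52, 68, 89, 103, 102, 101, 103, 111, 120, 116, 124, 140, 144, 129, 112, 108, 110, 109, 109]
black 210 [168, 168, 168, 167, 164, 142, 90, 48, 38, 37, 41, 39, 40, 41, 40, 41, 43, 39, 43, 43, 42, 43, 44, 47, 49, 47, 46, 58, 83, 101, 105, 104, 109, 117, 126, 122, 117, 129, 133, 121, 108, 108, 109, 108, 108]
black 211 [169, 169, 169, 169, 167, 148, 104, 57, 39, 39, 40, 41, 42, 42, 42, 42, 42, 40, 43, 41, 42, 41, 43, 44, 44, 44, 44, 52, 76, 98, 105, 107, 111, 118, 128, 128, 117, 118, 122, 112, 107, 106, 106, 107, 108]
black 212 [171, 171, 171, 170, 167, 153, 115, 65, 38, 39, 40, 40, 39, 40, 41, 41, 40, 41, 41, 41
[... 3526 characters left out ...]
, 171, 165, 181, 172, 137, 119, 122]
red 254 [30, 32, 36, 37, 37, 37, 38, 35, 36, 37, 36, 50, 86, 125, 140, 144, 169, 199, 210, 205, 200, 203, 206, 210, 212, 215, 216, 216, 218, 218, 215, 214, 212, 213, 212, 212, 210, 205, 188, 173, 184, 178, 148, 129, 132]
red 255 [32, 36, 37, 35, 39, 39, 42, 46, 43, 45, 51, 68, 92, 118, 127, 129, 135, 144, 150, 152, 155, 165, 173, 177, 182, 190, 192, 193, 197, 198, 196, 197, 201, 206, 209, 214, 220, 218, 199, 182, 186, 183, 162, 152, 151]
red 256 [36, 37, 38, 35, 39, 49, 62, 68, 66, 70, 82, 97, 113, 122, 124, 126, 121, 118, 120, 120, 124, 138, 148, 143, 141, 147, 151, 152, 157, 157, 156, 160, 171, 179, 183, 197, 215, 217, 202, 190, 190, 184, 172, 163, 154]
```

The red and black grip feet are level (125 vs 124 mm) and the stop is firm at about 12 N of push with no motion, so it's home. I'll relax the forces, then open.

Emit:
servo_tool --pt "0 0 0.006 0 0 0 1" --pt "0.001 -0.0015 0.01 0 0 0 1" --pt "0.001 -0.0015 0.01 0 0 0 1"

```text
time: 25.75
tool_pos: [0.5662, 0.073, 0.1313]
tcp_rot: [2.065, 2.368, -0.0]
wrist_force: [6.1, -0.8, 3.6]
width: 0.09
grip_force: 88.7
```

```bash
python3 st.py
```

```text
26.0 [0.5662 0.073  0.1313] Fpan [ 4.7587 -2.203   3.7048] [0.3367 0.4466 0.1143] M [-0.3542 -0.9165  0.1852] 0.09231476552651692
```

Emit:
servo_tool --pt "0.003 -0.001 0.004 0 0 0 1" --pt "0.004 -0.0015 0.005 0 0 0 1" --pt "0.004 -0.0015 0.005 0 0 0 1"

```text
time: 26.3
tool_pos: [0.5663, 0.0729, 0.1314]
tcp_rot: [-2.064, -2.367, 0.001]
wrist_force: [4.6, 0.5, 1.7]
width: 0.09
grip_force: 88.5
```

```bash
python3 st.py
```

```text
26.55 [0.5663 0.073  0.1314] Fpan [ 5.0568 -1.2641  0.9081] [0.7513 0.4559 0.2608] M [-0.2384 -0.9804  0.1954] 0.08835794895867655
```

Emit:
servo_tool --pt "0.003 0 0 0 0 0 1" --pt "0.004 0 0 0 0 0 1" --pt "0.004 0 0 0 0 0 1"

```text
time: 26.85
tool_pos: [0.5663, 0.073, 0.1314]
tcp_rot: [-2.064, -2.366, 0.002]
wrist_force: [3.4, -0.9, 0.9]
width: 0.093
grip_force: 88.4
```

```bash
python3 st.py
```

```text
27.1 [0.5664 0.0729 0.1314] Fpan [ 2.0513 -0.6581 -1.3049] [0.5018 0.3353 0.7904] M [-0.096  -0.5408  0.1143] 0.09013577556266703
```

Forces are small. I'll open, then rise.

Emit:
servo_tool --pt "0 0 0 0 0 0 0.85" --pt "0 0 0 0 0 0 0.75" --pt "0 0 0 0 0 0 0.65" --pt "0 0 0 0 0 0 0.55" --pt "0 0 0 0 0 0 0.5" --pt "0 0 0 0 0 0 0.5" --pt "0 0 0.1 0 0 0 0.5" --pt "0 0 0.3 0 0 0 0.5" --pt "0 0 0.6 0 0 0 0.5" --pt "0 0 0.6 0 0 0 0.5" --pt "0 0 0.6 0 0 0 0.5" --newtons 20

```text
time: 28.2
tool_pos: [0.569, 0.0731, 0.2256]
tcp_rot: [2.062, 2.365, 0.006]
wrist_force: [-0.4, 0.7, 0.1]
width: 0.501
grip_force: 0.0
```

Run:
```python
from st import *
T=st(2); snap("wrist","w11"); snap("scene","s11"); snap("top","t11")
a=cv2.resize(cv2.imread("pics/w11.png")[0:330,240:560],(480,495)); b=cv2.resize(cv2.imread("pics/s11.png")[125:225,175:265],(320,356),interpolation=cv2.INTER_CUBIC)
o=np.zeros((495,800,3),np.uint8); o[:,:480]=a; o[:356,480:]=b; cv2.imwrite("pics/f11.png",o)
k=K("top")
```

```text
28.3 [0.5673 0.0729 0.2229] Fpan [-0.1566  0.5696 -0.223 ] [0.1737 0.4172 0.4448] M [-0.0158  0.0062 -0.0038] 0.5004286811878867
```

View pics/f11.png

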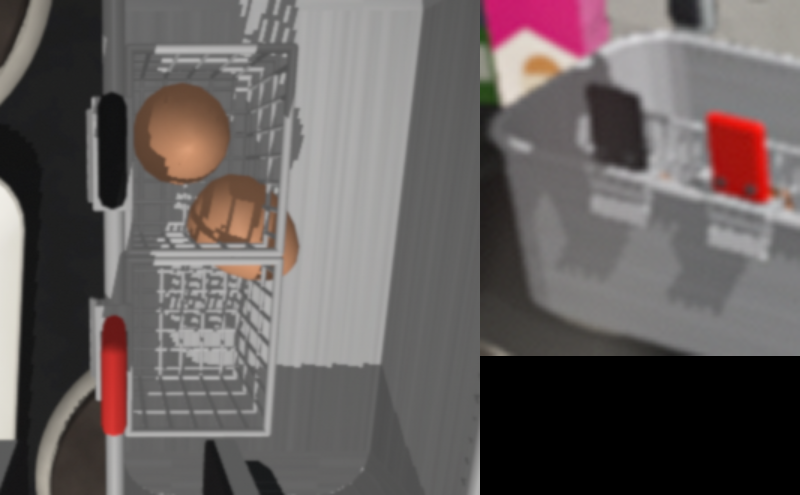

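The view shows both baskets parallel and touching (wires at rows ~247 and ~258), with grips and lips at matching heights on the rim. I'll hand in.

```bash
python3 -c "
from workcell import bot
print(bot.finish_job())"
```

```text
the job is handed in; nothing more can be done
None
```

The red-grip basket hangs on the pan's near rim, touching the egg basket and level with it in the last pictures; I let go and handed in at about 28 s. I felt a firm stop but no distinct snap, and took it as fully home because the two grips' feet measured within about 1 mm of each other.

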